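# Turn a clay tile face down onto the plaster bat by tipping it over the bat's edge

### The job

Turn the clay tile that lies on the bench over on to the plasterboard bat, so that its ribbed back can dry, without pinching, lifting or carrying it: with the fingertips alone, slide it to the left along the bench against the bat's right-hand edge, keep pressing and work its trailing edge upward until the tile stands on end there and tips over on to the bat, ribbed back up. Then push it on until it lies flat and wholly on the bat. Leave the two tiles that are already turned, and everything else on the bench, where they are.

Things in the scene. Friction and masses are not known exactly. Their poses are not given: they have to be found in the camera images.
- tile_mid (a point): Centre of the clay tile to turn over, the one on the bare bench right of the bat: flat square slab 96x96 mm, 10 mm thick, about 0.13 to 0.25 kg, square edges; smooth face with a narrow raised border, ribbed back. Starts smooth face up, centre 5 mm above the bench, sides within 0.25 rad of the bat's. x, y along its sides, z out of the smooth face (down once turned over)
- tile_corner0 (a point): Corner 0 of that tile, half-way through its thickness, 48 mm from its centre along each side direction
- tile_corner1 (a point): Corner 1 of that tile, half-way through its thickness, 48 mm from its centre along each side direction
- tile_corner2 (a point): Corner 2 of that tile, half-way through its thickness, 48 mm from its centre along each side direction
- tile_corner3 (a point): Corner 3 of that tile, half-way through its thickness, 48 mm from its centre along each side direction
- bat_edge (a point): Middle of the upper right-hand edge of the bat, a fixed off-white plasterboard slab 13 mm thick, 310 mm along x by 360 mm along y. The edge's upright face is 13 mm high and runs 155 mm either way from this point along x. x: along the edge, away from the robot; y: level, to the left into the bat; z up; the point is 13 mm above the bench
- turned_tile_1: Tile like the first, already turned (ribbed back up), loose on the far left part of the bat; origin at its centre, on the bat
- turned_tile_2: Tile like the first, already turned (ribbed back up), loose on the near left part of the bat; origin at its centre, on the bat
- rib_wood: wooden D-shaped throwing rib, 55x110x6 mm, flat on the bench at the front right; loose; origin under its centre, on the bench
- needle_tool: needle tool with wooden handle, 145 mm long, 9 mm thick, flat on the bench behind the work; loose; origin under its centre, on the bench
- slip_cup: low wide tub with white lid, 79 mm across, 46 mm high, at the right; loose; origin under its centre, on the bench
- tub_low: small tub with white lid, 69 mm across, 57 mm high, at the right; loose; origin under its centre, on the bench
- test_tile: L-shaped glazed test tile standing on its foot, 44x46x62 mm, at the back beside the bat; loose; origin under its centre, on the bench
- tile: The same tile; origin at the centre of its ribbed back, z out of the smooth face. Its edges are rough and rigid: while it is pressed against the bat with 5 to 15 N, the trailing edge follows a rising fingertip by friction, the foot staying in the corner of bench and bat. Upright it stands 96 mm high; once past upright it falls on to the bat, with about 20 to 30 mm still over the edge

How it is judged (in metres and radians):
On the way, in this order (a step that is already met when the one before it is completed fails the run):
1. the tile stands tipped up on end, its foot at the bat's right-hand edge (angle between tile_mid's own z axis and vertical between 1 and 2.1 rad and y of tile_mid in the frame of bat_edge between -0.05 and 0.045 m and height (world z) of tile_mid below 0.075 m).
2. the tile has turned over on to the bat, ribbed back up (angle between tile_mid's own z axis and vertical above 2.9 rad and y of tile_mid in the frame of bat_edge above 0 m and height (world z) of tile_mid below 0.035 m), for 0.2 s.
At the end, for the whole second after the job is handed in: The tile lies ribbed back up and flat (within 4 degrees) on the bat, all four corners inside the bat's edges, at rest (angle between tile_mid's own z axis and vertical above 3.07 rad and y of each of tile_corner0, tile_corner1, tile_corner2, tile_corner3 in the frame of bat_edge above 0 m and x of tile_corner0 in the frame of bat_edge between -0.155 and 0.155 m and x of tile_corner1 in the frame of bat_edge between -0.155 and 0.155 m and x of tile_corner2 in the frame of bat_edge between -0.155 and 0.155 m and x of tile_corner3 in the frame of bat_edge between -0.155 and 0.155 m and height (world z) of tile_mid below 0.022 m and linear speed of tile below 0.01 m/s); the robot touches nothing.
It fails at once if the tile is lifted off: all of it clear of bench and bat (all four corners over 30 mm up) (height (world z) of each of tile_corner0, tile_corner1, tile_corner2, tile_corner3 above 0.03 m).
It fails at once if the tile is tipped or raised away from the bat's edge (its centre over 20 mm up while more than 75 mm short of the edge) (height (world z) of tile_mid above 0.02 m and y of tile_mid in the frame of bat_edge below -0.075 m).
It fails at once if a tile that was already turned is shifted by more than 10 mm (distance of any of turned_tile_1, turned_tile_2 from where it was at the start of the episode above 0.01 m).
It fails at once if something else on the bench is shifted by more than 15 mm (distance of any of rib_wood, needle_tool, slip_cup, tub_low, test_tile from where it was at the start of the episode above 0.015 m).
It also fails if it takes over 56 s, if anything falls off the work surface, if the arm or the gripper's body presses on something with over 40 N, if the wrist force passes 120 N, or if a joint passes its speed limit or range.

### The arm

A 6-joint arm with a two-finger parallel gripper is mounted at the origin on a cart in front of the work surface, level with it; the furniture and walls round the work are solid. World frame = base frame: x ahead of the robot, y to its left, z up, the work surface at z = 0. Lengths are in m, angles in degrees, forces in N, time in s.
With the tool pointing down it reaches from about 0.3 to 0.75 m from the base axis. Payload 8.5 kg.
Tool frame: the origin (TCP) lies on the mounting face of the last link; the fingertips stand 173 mm ahead of it and the grasp point (between the pads) lies 155 mm ahead of it (env.tips_ahead is the distance from the TCP to the fingertips, in m); z points along the fingers, x is the direction in which the jaws open and shut, and the axes are right-handed (so a half turn about z gives the same grasp; the last joint's range is limited). The gripper opens to 85 mm and grips with 20 to 120 N. Pads are 22 mm wide; open, the fingers measure 114 mm over their backs; the gripper's body (76 mm by 85 mm) begins 54 mm behind the grasp point. The pads swing forward as they close: fully open they stand 13 mm farther back than shut.
Start: joints at [-75.648, 21.807, 74.336, -0, 83.858, -12.336], TCP at [0.247, -0.491, 0.405] pointing down, gripper open.
Joint ranges: [-178.18, 178.18], [-50.72, 133.34], [12.68, 142.11], [-81.47, 261.47], [9.98, 163.14], [-165.26, 165.26]. Speed limits (degrees/s): [136.94, 136.94, 180, 180, 180, 180].

### API

Orientations are given as a 3x3 rotation matrix whose columns are the frame's x, y, z axes.
In Python, from rig import env gives the robot as it stands. The module is installed in compiled form; this text tells all that it offers.
- The arm moves only by the tool step_arm, never from a script. Its argument "increments" is a list of rows, each an object of numbers: "x", "y", "z": the shift along the tool's x, y, z in cm; "wx", "wy", "wz": the turn, a rotation vector about the tool's x, y, z in rad; "gripper": the finger opening in cm, from 0 to 8.54. A call has 1 to 20 rows; each row shifts and turns the commanded pose from where the row before left it, along the tool's axes as they then stand; what a row does not reach is not made up. A row lasts 1/10 s, in which the tool goes at most 50 mm and 8.59 degrees, less where a joint would pass 70% of its speed; a pose out of reach is approached as far as the arm can. A call with a gripper value outside its range is refused whole. The fingers move at their own pace and stop on an object; "newtons" is the grip in N (left out, the last holds). Time passes only in rows, so rows that do not move let the fingers close. It gives the time, the measured TCP pose, the force and the opening at its end, in the units of the state.
- env.observe(): the state, without advancing time (a new reading comes with each control period).
- env.get_image(name): name is "scene" or "top"; returns a dict with "color" (400x640x3 uint8, blue, green, red), "camera_matrix" (3x3 intrinsics, pixels), "rvec" (rotation vector, rad) and "tvec" (3), from world to camera coordinates, as OpenCV has them. Camera axes: x right, y down, z forward; pixel columns grow to the right and rows downward; lengths in m; the calibration is good to about 2 mm. A picture is of the moment at which its call begins. There is no depth.
- env.close_job(): hands the job in, once; it reports no verdict.
The state is a dict: "time_s": time; "q": joint angles; "qvel": joint speeds; "joint_efforts": joint torques, N m; "position": TCP position; "tool_rot": TCP orientation; "ft_force": force on the tool from outside, world axes, zero at the start; "wrist_torque": the same for the moment, N m; "grip_width": finger opening in m.
Only numpy, scipy, OpenCV 4.12 (cv2) and the standard library are available. Lean on these libraries where they do the work, as an engineer would, in place of code of your own. Each camera call takes 0.05 s, during which the arm holds its last target. There are 200 camera calls.

## Working session

There is one attempt and no reset: what is moved stays moved. The work goes in short steps, Python scripts to look and compute and a tool call to move; the robot and the scene stay as the last step left them, time stands still between calls to the robot, and variables do not carry over. Pictures are saved under pics/ and viewed, about 8 in all and at most 12, crops included, and the job is handed in when it is done.

Besides the shell and the picture viewer there is one more tool, called after "Request:" as name(argument=value, ...) on one line, values as JSON. step_arm: Moves the arm, as the interface text tells. Its arguments: {"type":"object","properties":{"increments":{"type":"array"},"newtons":{"type":"number"}},"required":["increments"]}

```bash
mkdir -p pics; cat > h.py <<'E'
import numpy as np, cv2
from rig import env
def ray(im,uv,z):
    K=im["camera_matrix"];R=cv2.Rodrigues(np.array(im["rvec"],float))[0];t=np.array(im["tvec"],float).ravel()
    o=-R.T@t
    uv=np.atleast_2d(np.array(uv,float))
    d=(R.T@np.linalg.inv(K)@np.c_[uv,np.ones(len(uv))].T).T
    return o+d*((z-o[2])/d[:,2])[:,None]
def proj(im,P):
    return cv2.projectPoints(np.array(P,float).reshape(-1,1,3),np.array(im["rvec"],float),np.array(im["tvec"],float),im["camera_matrix"],None)[0].reshape(-1,2)
E
python3 - <<'E'
from h import *
for n in("scene","top"):
    im=env.get_image(n);cv2.imwrite(f"pics/{n}0.png",im["color"])
    R=cv2.Rodrigues(np.array(im["rvec"],float))[0];print(n,-R.T@np.array(im["tvec"]).ravel(),R[2])
s=env.observe();print(s["time_s"],s["position"],np.round(s["tool_rot"],3),s["ft_force"],s["grip_width"],env.tips_ahead)
E
```

```text
scene [-0.09368271  0.72723538  0.74807464] [ 0.54520437 -0.59386809 -0.59166958]
top [0.33445008 0.0054283  1.282639  ] [ 0.17629406 -0.01412412 -0.98423621]
0.1 [ 0.24700964 -0.49137681  0.40418151] [[ 0.449 -0.893 -0.   ]
 [-0.893 -0.449  0.001]
 [-0.001 -0.    -1.   ]] [ 0.24824969 -0.01568844  0.36355195] 0.08506870261678201 0.1734
```

View pics/scene0.png

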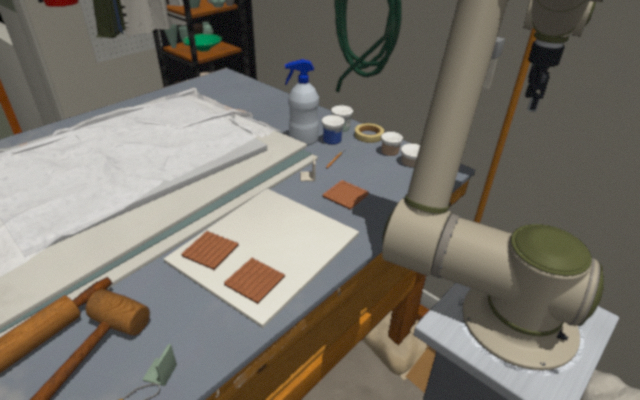

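View pics/top0.png

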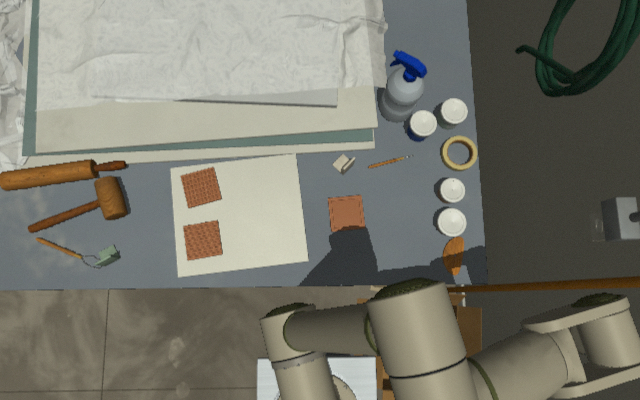

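The top view shows the tile at about (347,213) and the bat's right edge running from (296,155) to (308,263). The rib is at (455,252), the cups at (452,190) and (451,221), and the test tile at (343,163).

```bash
python3 - <<'E'
from h import *
im=env.get_image("top");c=im["color"];hsv=cv2.cvtColor(c,cv2.COLOR_BGR2HSV)
m=cv2.inRange(hsv,(0,90,40),(15,255,255)); 
m[:, :320]=0;m[:,380:]=0;m[:185]=0;m[245:]=0
m=cv2.morphologyEx(m,cv2.MORPH_CLOSE,np.ones((5,5),np.uint8))
cs=max(cv2.findContours(m,0,1)[0],key=cv2.contourArea)
r=cv2.minAreaRect(cs);b=cv2.boxPoints(r);print(r);P=ray(im,b,.01);print(P.round(4),P.mean(0),np.linalg.norm(np.diff(P,axis=0),axis=1))
w=cv2.inRange(hsv,(10,0,150),(60,70,255));w[:150]=0;w[285:]=0;w[:,:160]=0;w[:,320:]=0
# right edge: last white pixel per row
pts=[]
for v in range(165,255,3):
    u=np.where(w[v,250:320])[0]
    if len(u):pts.append((250+u.max()+.5,v))
E=ray(im,pts,.013);f=np.polyfit(E[:,0],E[:,1],1);print("edge y=%.4f x+%.4f"%tuple(f),np.std(E[:,1]-np.polyval(f,E[:,0])))
print("bat corners",ray(im,[(296,154),(308,262),(178,277),(170,167)],.013).round(3))
print("others",ray(im,[(343,163),(368,165),(412,156),(452,190),(451,221),(455,252)],.0).round(3))
x,y,ww,h=250,130,240,150
cv2.imwrite("pics/crop.png",cv2.resize(c[y:y+h,x:x+ww],None,fx=3.3,fy=3.3,interpolation=cv2.INTER_CUBIC))
E
```

```text
((345.82318115234375, 212.9085235595703), (33.792049407958984, 34.34421157836914), 83.6598129272461)
[[ 0.5821 -0.0346  0.01  ]
 [ 0.5918 -0.1316  0.01  ]
 [ 0.4958 -0.1391  0.01  ]
 [ 0.4864 -0.0433  0.01  ]] [ 0.53899354 -0.08713615  0.01      ] [0.09750324 0.09630821 0.09623965]
edge y=0.1099 x+-0.0248 0.0008611619773976924
bat corners [[0.711 0.052 0.013]
 [0.403 0.021 0.013]
 [0.367 0.376 0.013]
 [0.677 0.41  0.013]]
others [[ 0.687 -0.083  0.   ]
 [ 0.68  -0.156  0.   ]
 [ 0.705 -0.284  0.   ]
 [ 0.603 -0.394  0.   ]
 [ 0.513 -0.386  0.   ]
 [ 0.425 -0.391  0.   ]]
```

View pics/crop.png

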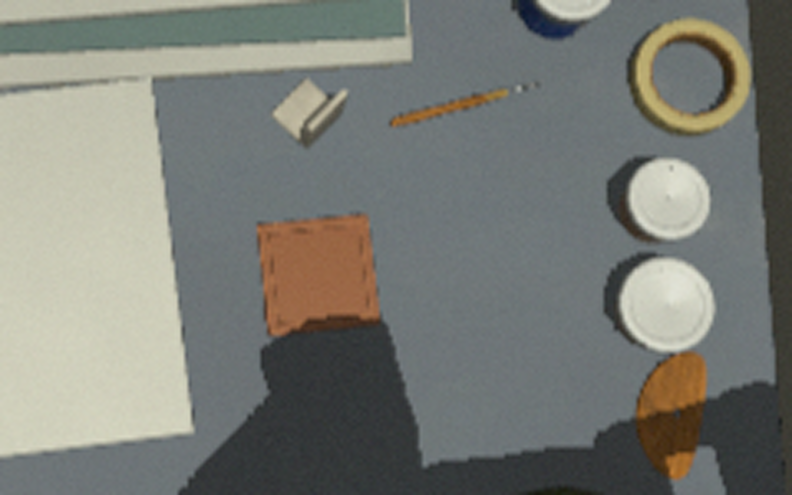

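```bash
cat >> h.py <<'E'
from scipy.linalg import fractional_matrix_power as fmp
from scipy.spatial.transform import Rotation as Ro
B=np.radians(6.1); e=np.array([np.cos(B),np.sin(B),0]); n=np.array([-np.sin(B),np.cos(B),0]); zz=np.array([0,0,1.])
def Rt(alpha):  # tool x along edge, tilted so fingers point left-down by alpha deg
    a=np.radians(alpha); z=np.sin(a)*n-np.cos(a)*zz
    return np.c_[e,np.cross(z,e),z]
def T(R,p):
    M=np.eye(4);M[:3,:3]=R;M[:3,3]=p;return M
def rows(A,Bm,N):
    r=fmp(np.linalg.inv(A)@Bm,1/N).real
    return np.r_[r[:3,3]*100, Ro.from_matrix(r[:3,:3]).as_rotvec()]
def cur():
    s=env.observe();return T(np.array(s["tool_rot"]),np.array(s["position"]))
E
python3 - <<'E'
from h import *
print(rows(cur(),T(Rt(0),[.549,-.172,.25]),14).round(4))
E
```

```text
[ 7.1270e-01 -3.2621e+00  1.1023e+00 -1.0000e-04  1.0000e-04 -8.6500e-02]
```

Request:
step_arm(increments=[{"x": 0.713,"y": -3.262,"z": 1.102,"wz": -0.0865,"gripper": 5},{"x": 0.713,"y": -3.262,"z": 1.102,"wz": -0.0865},{"x": 0.713,"y": -3.262,"z": 1.102,"wz": -0.0865},{"x": 0.713,"y": -3.262,"z": 1.102,"wz": -0.0865},{"x": 0.713,"y": -3.262,"z": 1.102,"wz": -0.0865},{"x": 0.713,"y": -3.262,"z": 1.102,"wz": -0.0865},{"x": 0.713,"y": -3.262,"z": 1.102,"wz": -0.0865},{"x": 0.713,"y": -3.262,"z": 1.102,"wz": -0.0865},{"x": 0.713,"y": -3.262,"z": 1.102,"wz": -0.0865},{"x": 0.713,"y": -3.262,"z": 1.102,"wz": -0.0865},{"x": 0.713,"y": -3.262,"z": 1.102,"wz": -0.0865},{"x": 0.713,"y": -3.262,"z": 1.102,"wz": -0.0865},{"x": 0.713,"y": -3.262,"z": 1.102,"wz": -0.0865},{"x": 0.713,"y": -3.262,"z": 1.102,"wz": -0.0865},{}])

```text
invalid input at $.increments[0]: expected keys x, y, z, wx, wy, wz, gripper
```

Request:
step_arm(increments=[{"x": 0.713,"y": -3.262,"z": 1.102,"wx": 0,"wy": 0,"wz": -0.0865,"gripper": 5},{"x": 0.713,"y": -3.262,"z": 1.102,"wx": 0,"wy": 0,"wz": -0.0865,"gripper": 5},{"x": 0.713,"y": -3.262,"z": 1.102,"wx": 0,"wy": 0,"wz": -0.0865,"gripper": 5},{"x": 0.713,"y": -3.262,"z": 1.102,"wx": 0,"wy": 0,"wz": -0.0865,"gripper": 5},{"x": 0.713,"y": -3.262,"z": 1.102,"wx": 0,"wy": 0,"wz": -0.0865,"gripper": 5},{"x": 0.713,"y": -3.262,"z": 1.102,"wx": 0,"wy": 0,"wz": -0.0865,"gripper": 5},{"x": 0.713,"y": -3.262,"z": 1.102,"wx": 0,"wy": 0,"wz": -0.0865,"gripper": 5},{"x": 0.713,"y": -3.262,"z": 1.102,"wx": 0,"wy": 0,"wz": -0.0865,"gripper": 5},{"x": 0.713,"y": -3.262,"z": 1.102,"wx": 0,"wy": 0,"wz": -0.0865,"gripper": 5},{"x": 0.713,"y": -3.262,"z": 1.102,"wx": 0,"wy": 0,"wz": -0.0865,"gripper": 5},{"x": 0.713,"y": -3.262,"z": 1.102,"wx": 0,"wy": 0,"wz": -0.0865,"gripper": 5},{"x": 0.713,"y": -3.262,"z": 1.102,"wx": 0,"wy": 0,"wz": -0.0865,"gripper": 5},{"x": 0.713,"y": -3.262,"z": 1.102,"wx": 0,"wy": 0,"wz": -0.0865,"gripper": 5},{"x": 0.713,"y": -3.262,"z": 1.102,"wx": 0,"wy": 0,"wz": -0.0865,"gripper": 5},{"x": 0,"y": 0,"z": 0,"wx": 0,"wy": 0,"wz": 0,"gripper": 5},{"x": 0,"y": 0,"z": 0,"wx": 0,"wy": 0,"wz": 0,"gripper": 5}])

```text
time_s: 1.75
position: [0.5493, -0.1719, 0.2503]
tool_rot: [[0.994, 0.106, -0.0], [0.106, -0.994, 0.0], [-0.0, -0.0, -1.0]]
ft_force: [-0.8, -0.4, 0.3]
grip_width: 0.0499
```

```bash
python3 - <<'E'
from h import *
s=env.observe();print(s["time_s"],s["position"],s["ft_force"],s["grip_width"],s["q"])
print(rows(cur(),T(Rt(0),[.549,-.172,.185]),3).round(4))
# plan reachability not available
E
```

```text
1.75 [ 0.54933174 -0.17186733  0.25028756] [-0.79023182 -0.36125686  0.32779489] 0.049878356734028 [-2.91504428e+01  3.30527111e+01  8.28491071e+01 -1.31086141e-02
  6.41210884e+01 -3.52417491e+01]
[-1.0800e-02  3.3000e-03  2.1763e+00 -0.0000e+00  1.0000e-04 -0.0000e+00]
```

Request:
step_arm(increments=[{"x": 0,"y": 0,"z": 2.5,"wx": 0,"wy": 0,"wz": 0,"gripper": 5},{"x": 0,"y": 0,"z": 2.5,"wx": 0,"wy": 0,"wz": 0,"gripper": 5},{"x": 0,"y": 0,"z": 1.8,"wx": 0,"wy": 0,"wz": 0,"gripper": 5},{"x": 0,"y": 0,"z": 0.2,"wx": 0,"wy": 0,"wz": 0,"gripper": 5},{"x": 0,"y": 0,"z": 0,"wx": 0,"wy": 0,"wz": 0,"gripper": 5}])

```text
time_s: 2.25
position: [0.5492, -0.1732, 0.1808]
tool_rot: [[0.995, 0.104, 0.0], [0.104, -0.995, -0.0], [0.0, 0.0, -1.0]]
ft_force: [0.5, -0.2, 0.8]
grip_width: 0.0502
```

```bash
python3 - <<'E'
from h import *
im=env.get_image("scene")
p=proj(im,[.549,-.172,0])[0].astype(int);print(p)
x0,y0=p[0]-70,p[1]-60
x0=min(max(x0,0),490)
cv2.imwrite("pics/s1.png",cv2.resize(im["color"][y0:y0+110,x0:x0+150],None,fx=5,fy=5,interpolation=cv2.INTER_CUBIC))
E
```

```text
[361 181]
```

View pics/s1.png

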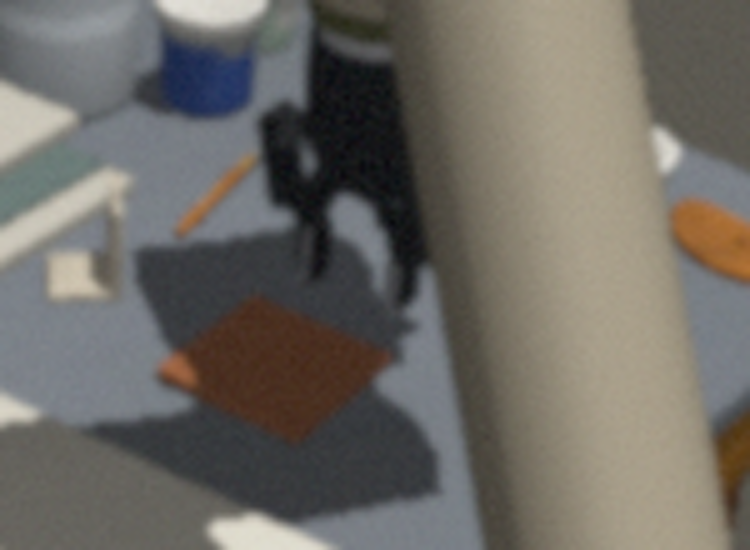

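The fingers stand just right of the tile, spaced evenly and centred on its trailing edge. The tips are slightly above the bench. Next I lower them until they touch it.

Request:
step_arm(increments=[{"x": 0,"y": 0,"z": 0.3,"wx": 0,"wy": 0,"wz": 0,"gripper": 5},{"x": 0,"y": 0,"z": 0.1,"wx": 0,"wy": 0,"wz": 0,"gripper": 5},{"x": 0,"y": 0,"z": 0,"wx": 0,"wy": 0,"wz": 0,"gripper": 5}])

```text
time_s: 2.6
position: [0.5492, -0.1722, 0.1768]
tool_rot: [[0.994, 0.106, 0.0], [0.106, -0.994, -0.0], [0.0, 0.0, -1.0]]
ft_force: [0.8, 0.9, 0.8]
grip_width: 0.0499
```

Request:
step_arm(increments=[{"x": 0,"y": 0,"z": 0.1,"wx": 0,"wy": 0,"wz": 0,"gripper": 5},{"x": 0,"y": 0,"z": 0,"wx": 0,"wy": 0,"wz": 0,"gripper": 5}])

```text
time_s: 2.8
position: [0.5492, -0.1721, 0.1755]
tool_rot: [[0.994, 0.106, 0.0], [0.106, -0.994, 0.0], [0.0, -0.0, -1.0]]
ft_force: [0.6, 0.5, -0.2]
grip_width: 0.05
```

Request:
step_arm(increments=[{"x": 0,"y": 0,"z": 0.1,"wx": 0,"wy": 0,"wz": 0,"gripper": 5},{"x": 0,"y": 0,"z": 0,"wx": 0,"wy": 0,"wz": 0,"gripper": 5}])

```text
time_s: 3.0
position: [0.5492, -0.1722, 0.1743]
tool_rot: [[0.994, 0.106, -0.0], [0.106, -0.994, 0.0], [-0.0, -0.0, -1.0]]
ft_force: [-0.3, 0.5, -0.0]
grip_width: 0.0501
```

Request:
step_arm(increments=[{"x": 0,"y": 0,"z": 0.1,"wx": 0,"wy": 0,"wz": 0,"gripper": 5},{"x": 0,"y": 0,"z": 0,"wx": 0,"wy": 0,"wz": 0,"gripper": 5}])

```text
time_s: 3.2
position: [0.5492, -0.1722, 0.1733]
tool_rot: [[0.994, 0.106, -0.0], [0.106, -0.994, 0.0], [-0.0, -0.0, -1.0]]
ft_force: [-0.5, 0.3, -0.5]
grip_width: 0.05
```

Request:
step_arm(increments=[{"x": 0,"y": 0,"z": 0.1,"wx": 0,"wy": 0,"wz": 0,"gripper": 5},{"x": 0,"y": 0,"z": 0.05,"wx": 0,"wy": 0,"wz": 0,"gripper": 5},{"x": 0,"y": 0,"z": 0,"wx": 0,"wy": 0,"wz": 0,"gripper": 5}])

```text
time_s: 3.5
position: [0.5492, -0.1722, 0.1719]
tool_rot: [[0.994, 0.106, -0.0], [0.106, -0.994, 0.0], [-0.0, -0.0, -1.0]]
ft_force: [0.1, -0.2, -0.4]
grip_width: 0.05
```

Request:
step_arm(increments=[{"x": 0,"y": 0,"z": 0.1,"wx": 0,"wy": 0,"wz": 0,"gripper": 5},{"x": 0,"y": 0,"z": 0,"wx": 0,"wy": 0,"wz": 0,"gripper": 5}])

```text
time_s: 3.7
position: [0.5492, -0.1721, 0.1708]
tool_rot: [[0.994, 0.106, -0.0], [0.106, -0.994, 0.0], [-0.0, -0.0, -1.0]]
ft_force: [-0.3, 0.6, -0.2]
grip_width: 0.0497
```

Request:
step_arm(increments=[{"x": 0,"y": 0,"z": 0.1,"wx": 0,"wy": 0,"wz": 0,"gripper": 5},{"x": 0,"y": 0,"z": 0,"wx": 0,"wy": 0,"wz": 0,"gripper": 5}])

```text
time_s: 3.9
position: [0.5492, -0.1721, 0.1704]
tool_rot: [[0.994, 0.106, 0.0], [0.106, -0.994, -0.0], [0.0, 0.0, -1.0]]
ft_force: [-2.9, 1.1, 5.4]
grip_width: 0.0499
```

Request:
step_arm(increments=[{"x": 0,"y": 0,"z": -0.15,"wx": 0,"wy": 0,"wz": 0,"gripper": 5},{"x": 0,"y": -1,"z": 0,"wx": 0,"wy": 0,"wz": 0,"gripper": 5},{"x": 0,"y": -1,"z": 0,"wx": 0,"wy": 0,"wz": 0,"gripper": 5},{"x": 0,"y": -0.5,"z": 0,"wx": 0,"wy": 0,"wz": 0,"gripper": 5},{"x": 0,"y": -0.5,"z": 0,"wx": 0,"wy": 0,"wz": 0,"gripper": 5},{"x": 0,"y": -0.5,"z": 0,"wx": 0,"wy": 0,"wz": 0,"gripper": 5},{"x": 0,"y": -0.5,"z": 0,"wx": 0,"wy": 0,"wz": 0,"gripper": 5},{"x": 0,"y": -0.5,"z": 0,"wx": 0,"wy": 0,"wz": 0,"gripper": 5},{"x": 0,"y": -0.5,"z": 0,"wx": 0,"wy": 0,"wz": 0,"gripper": 5}])

```text
time_s: 4.8
position: [0.5438, -0.1221, 0.1714]
tool_rot: [[0.994, 0.106, 0.0], [0.106, -0.994, -0.0], [0.0, 0.0, -1.0]]
ft_force: [-0.7, -0.6, -1.4]
grip_width: 0.0498
```

Request:
step_arm(increments=[{"x": 0,"y": -0.7,"z": 0,"wx": 0,"wy": 0,"wz": 0,"gripper": 5},{"x": 0,"y": -0.7,"z": 0,"wx": 0,"wy": 0,"wz": 0,"gripper": 5},{"x": 0,"y": -0.7,"z": 0,"wx": 0,"wy": 0,"wz": 0,"gripper": 5},{"x": 0,"y": -0.7,"z": 0,"wx": 0,"wy": 0,"wz": 0,"gripper": 5},{"x": 0,"y": -0.2,"z": 0,"wx": 0,"wy": 0,"wz": 0,"gripper": 5}])

```text
time_s: 5.3
position: [0.5406, -0.0918, 0.1715]
tool_rot: [[0.994, 0.107, -0.0], [0.107, -0.994, 0.0], [-0.0, -0.0, -1.0]]
ft_force: [-0.6, 0.1, -0.2]
grip_width: 0.0501
```

Request:
step_arm(increments=[{"x": 0,"y": -0.5,"z": 0,"wx": 0,"wy": 0,"wz": 0,"gripper": 5},{"x": 0,"y": -0.5,"z": 0,"wx": 0,"wy": 0,"wz": 0,"gripper": 5},{"x": 0,"y": -0.3,"z": 0,"wx": 0,"wy": 0,"wz": 0,"gripper": 5},{"x": 0,"y": 0,"z": 0,"wx": 0,"wy": 0,"wz": 0,"gripper": 5}])

```text
time_s: 5.7
position: [0.5393, -0.0793, 0.1715]
tool_rot: [[0.994, 0.106, -0.0], [0.106, -0.994, 0.0], [-0.0, -0.0, -1.0]]
ft_force: [-0.1, 0.4, -0.3]
grip_width: 0.05
```

```bash
python3 - <<'E'
from h import *
im=env.get_image("top")
cv2.imwrite("pics/t2.png",cv2.resize(im["color"][140:280,270:390],None,fx=4.2,fy=4.2,interpolation=cv2.INTER_CUBIC))
E
```

```text
(no output)
```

View pics/t2.png

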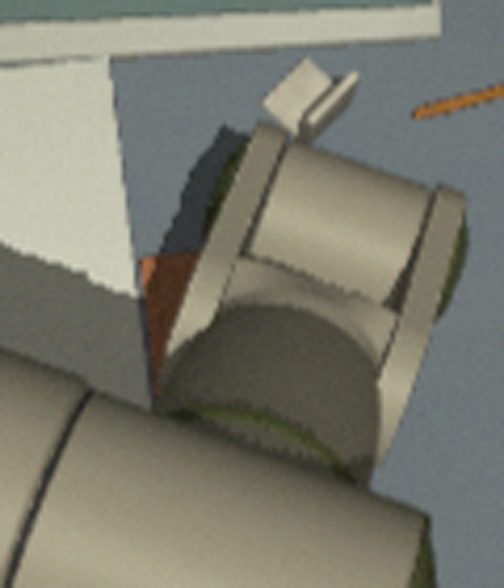

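The tile is now 2–3 mm short of the bat edge (crop pixel (145,270)) and parallel to it. I'll creep in until the force rises.

Request:
step_arm(increments=[{"x": 0,"y": -0.2,"z": 0,"wx": 0,"wy": 0,"wz": 0,"gripper": 5},{"x": 0,"y": -0.1,"z": 0,"wx": 0,"wy": 0,"wz": 0,"gripper": 5},{"x": 0,"y": 0,"z": 0,"wx": 0,"wy": 0,"wz": 0,"gripper": 5}])

```text
time_s: 6.05
position: [0.539, -0.0766, 0.1714]
tool_rot: [[0.994, 0.106, -0.0], [0.106, -0.994, 0.0], [-0.0, -0.0, -1.0]]
ft_force: [-1.2, 0.0, -0.6]
grip_width: 0.0499
```

Request:
step_arm(increments=[{"x": 0,"y": -0.15,"z": 0,"wx": 0,"wy": 0,"wz": 0,"gripper": 5},{"x": 0,"y": 0,"z": 0,"wx": 0,"wy": 0,"wz": 0,"gripper": 5}])

```text
time_s: 6.25
position: [0.5388, -0.0751, 0.1714]
tool_rot: [[0.994, 0.106, -0.0], [0.106, -0.994, 0.0], [-0.0, -0.0, -1.0]]
ft_force: [0.7, -0.5, 0.2]
grip_width: 0.0502
```

Request:
step_arm(increments=[{"x": 0,"y": -0.1,"z": 0,"wx": 0,"wy": 0,"wz": 0,"gripper": 5},{"x": 0,"y": 0,"z": 0,"wx": 0,"wy": 0,"wz": 0,"gripper": 5}])

```text
time_s: 6.45
position: [0.539, -0.0745, 0.1716]
tool_rot: [[0.994, 0.106, 0.001], [0.106, -0.994, -0.001], [0.001, 0.001, -1.0]]
ft_force: [0.7, -3.5, -0.4]
grip_width: 0.0502
```

```bash
cat > arc.py <<'E'
from h import *
import sys
h0=.001
def pose(th,al,p):
    t=np.radians(th);c,s=np.cos(t),np.sin(t)
    q=np.array([-.01*s-.096*c+h0*s+p*c, .096*s+h0*c-p*s])
    R=Rt(al); pt=q[0]*n+q[1]*zz
    return T(R,pt-R@np.array([0,-.011,.170]))
def plan(ths,als,ps):
    P=[pose(*a) for a in zip(ths,als,ps)]
    for k in range(len(P)-1):
        r=rows(P[k],P[k+1],1);print(ths[k+1],als[k+1],"y %.3f z %.3f wx %.4f"%(r[1],r[2],r[3]))
E
python3 - <<'E'
from arc import *
th=list(range(0,31,3));plan(th,[0]*len(th),[.0004]+[.0014]*(len(th)-1))
print();th=list(range(30,100,3));plan(th,[max(0,(t-30)*2/3) for t in th],[.0014]*len(th))
E
```

```text
3 0 y -0.066 z -0.495 wx 0.0000
6 0 y 0.008 z -0.493 wx 0.0000
9 0 y -0.018 z -0.490 wx 0.0000
12 0 y -0.044 z -0.486 wx 0.0000
15 0 y -0.070 z -0.480 wx 0.0000
18 0 y -0.095 z -0.473 wx 0.0000
21 0 y -0.121 z -0.465 wx 0.0000
24 0 y -0.146 z -0.456 wx 0.0000
27 0 y -0.171 z -0.445 wx 0.0000
30 0 y -0.195 z -0.433 wx 0.0000

33 2.0 y 0.374 z -0.371 wx 0.0349
36 4.0 y 0.337 z -0.348 wx 0.0349
39 6.0 y 0.302 z -0.322 wx 0.0349
42 8.0 y 0.269 z -0.293 wx 0.0349
45 10.0 y 0.239 z -0.261 wx 0.0349
48 12.0 y 0.212 z -0.227 wx 0.0349
51 14.0 y 0.188 z -0.190 wx 0.0349
54 16.0 y 0.167 z -0.152 wx 0.0349
57 18.0 y 0.150 z -0.112 wx 0.0349
60 20.0 y 0.136 z -0.070 wx 0.0349
63 22.0 y 0.125 z -0.028 wx 0.0349
66 24.0 y 0.119 z 0.015 wx 0.0349
69 26.0 y 0.116 z 0.059 wx 0.0349
72 28.0 y 0.117 z 0.102 wx 0.0349
75 30.0 y 0.121 z 0.146 wx 0.0349
78 32.0 y 0.130 z 0.188 wx 0.0349
81 34.0 y 0.142 z 0.230 wx 0.0349
84 36.0 y 0.157 z 0.271 wx 0.0349
87 38.0 y 0.176 z 0.310 wx 0.0349
90 40.0 y 0.199 z 0.347 wx 0.0349
93 42.0 y 0.224 z 0.382 wx 0.0349
96 44.0 y 0.252 z 0.414 wx 0.0349
99 46.0 y 0.283 z 0.444 wx 0.0349
```

Request:
step_arm(increments=[{"x": 0,"y": -0.1,"z": 0,"wx": 0,"wy": 0,"wz": 0,"gripper": 5},{"x": 0,"y": 0,"z": 0,"wx": 0,"wy": 0,"wz": 0,"gripper": 5}])

```text
time_s: 6.65
position: [0.539, -0.0741, 0.1717]
tool_rot: [[0.994, 0.106, 0.001], [0.106, -0.994, -0.002], [0.001, 0.003, -1.0]]
ft_force: [1.3, -9.2, 0.3]
grip_width: 0.0497
```

Request:
step_arm(increments=[{"x": 0,"y": 0.0,"z": -0.25,"wx": 0,"wy": 0,"wz": 0,"gripper": 5},{"x": 0,"y": 0.03,"z": -0.25,"wx": 0,"wy": 0,"wz": 0,"gripper": 5},{"x": 0,"y": 0.01,"z": -0.49,"wx": 0,"wy": 0,"wz": 0,"gripper": 5}])

```text
time_s: 6.95
position: [0.5389, -0.0743, 0.1814]
tool_rot: [[0.994, 0.106, 0.001], [0.106, -0.994, -0.001], [0.001, 0.001, -1.0]]
ft_force: [0.8, -4.2, -1.0]
grip_width: 0.0495
```

Request:
step_arm(increments=[{"x": 0,"y": -0.08,"z": -0.3,"wx": 0,"wy": 0,"wz": 0,"gripper": 5},{"x": 0,"y": -0.04,"z": -0.4,"wx": 0,"wy": 0,"wz": 0,"gripper": 5}])

```text
time_s: 7.15
position: [0.5389, -0.0733, 0.1888]
tool_rot: [[0.994, 0.106, 0.001], [0.106, -0.994, -0.002], [0.001, 0.002, -1.0]]
ft_force: [0.3, -8.4, 0.2]
grip_width: 0.0497
```

```bash
python3 - <<'E'
from h import *
im=env.get_image("scene")
cv2.imwrite("pics/s2.png",cv2.resize(im["color"][110:230,270:420],None,fx=5,fy=5,interpolation=cv2.INTER_CUBIC))
s=env.observe();print(s["position"],s["ft_force"])
E
```

```text
[ 0.53891545 -0.07323121  0.18930826] [-0.25514849 -7.88150212  0.83567149]
```

View pics/s2.png

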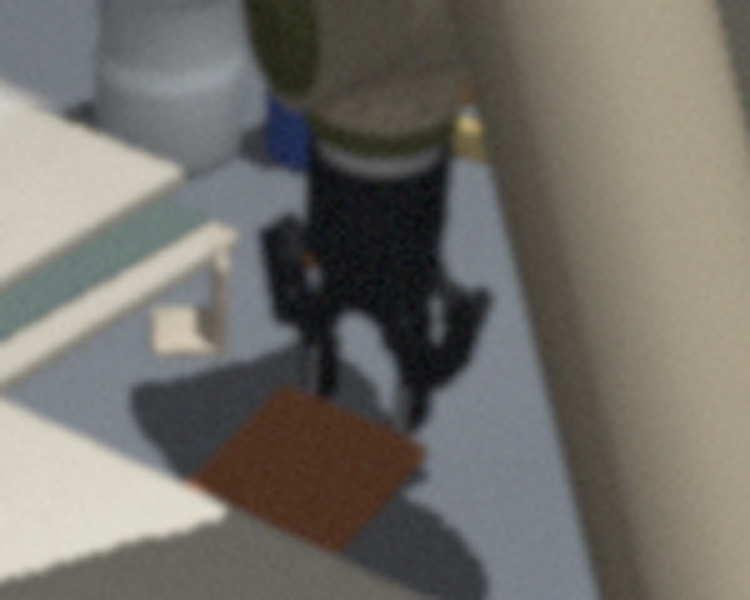

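The trailing edge is following the fingertips upward: about 17 mm of rise under 8 N, with the foot at the bat. I carry on along the arc.

Request:
step_arm(increments=[{"x": 0,"y": -0.03,"z": -0.49,"wx": 0,"wy": 0,"wz": 0,"gripper": 5},{"x": 0,"y": -0.06,"z": -0.48,"wx": 0,"wy": 0,"wz": 0,"gripper": 5},{"x": 0,"y": -0.08,"z": -0.475,"wx": 0,"wy": 0,"wz": 0,"gripper": 5}])

```text
time_s: 7.5
position: [0.5384, -0.0709, 0.2031]
tool_rot: [[0.994, 0.106, 0.0], [0.106, -0.994, -0.0], [0.0, 0.0, -1.0]]
ft_force: [1.5, -3.8, -0.4]
grip_width: 0.0504
```

Request:
step_arm(increments=[{"x": 0,"y": -0.11,"z": -0.47,"wx": 0,"wy": 0,"wz": 0,"gripper": 5},{"x": 0,"y": -0.14,"z": -0.46,"wx": 0,"wy": 0,"wz": 0,"gripper": 5}])

```text
time_s: 7.7
position: [0.538, -0.068, 0.2124]
tool_rot: [[0.994, 0.106, -0.0], [0.106, -0.994, 0.001], [-0.0, -0.001, -1.0]]
ft_force: [-0.1, -0.1, -0.7]
grip_width: 0.0498
```

Request:
step_arm(increments=[{"x": 0,"y": -0.15,"z": 0,"wx": 0,"wy": 0,"wz": 0,"gripper": 5}])

```text
time_s: 7.8
position: [0.5381, -0.0668, 0.2128]
tool_rot: [[0.994, 0.106, 0.001], [0.106, -0.994, -0.001], [0.001, 0.001, -1.0]]
ft_force: [0.6, -8.5, 3.4]
grip_width: 0.0502
```

```bash
python3 - <<'E'
from h import *
im=env.get_image("scene")
cv2.imwrite("pics/s3.png",cv2.resize(im["color"][110:230,270:420],None,fx=5,fy=5,interpolation=cv2.INTER_CUBIC))
s=env.observe();print(s["position"],s["ft_force"])
E
```

```text
[ 0.53812053 -0.06683175  0.2126725 ] [-0.03784861 -6.80746326  2.78131498]
```

View pics/s3.png

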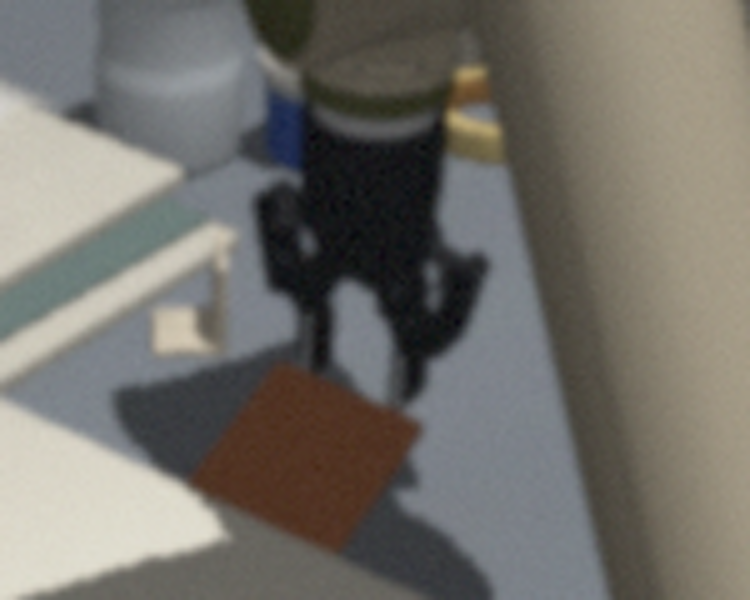

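The tile is tilted about 25° and still held. The reaction force points along the tile, as expected.

```bash
python3 - <<'E'
from arc import *
th=list(range(25,100,3));plan(th,[(t-25)*2/3 for t in th],[.0014+.0003*i for i in range(len(th))])
E
```

```text
28 2.0 y 0.387 z -0.378 wx 0.0349
31 4.0 y 0.351 z -0.355 wx 0.0349
34 6.0 y 0.316 z -0.328 wx 0.0349
37 8.0 y 0.284 z -0.299 wx 0.0349
40 10.0 y 0.255 z -0.267 wx 0.0349
43 12.0 y 0.228 z -0.233 wx 0.0349
46 14.0 y 0.205 z -0.197 wx 0.0349
49 16.0 y 0.185 z -0.160 wx 0.0349
52 18.0 y 0.169 z -0.120 wx 0.0349
55 20.0 y 0.156 z -0.080 wx 0.0349
58 22.0 y 0.146 z -0.039 wx 0.0349
61 24.0 y 0.140 z 0.003 wx 0.0349
64 26.0 y 0.138 z 0.045 wx 0.0349
67 28.0 y 0.139 z 0.087 wx 0.0349
70 30.0 y 0.144 z 0.128 wx 0.0349
73 32.0 y 0.153 z 0.169 wx 0.0349
76 34.0 y 0.164 z 0.208 wx 0.0349
79 36.0 y 0.180 z 0.247 wx 0.0349
82 38.0 y 0.198 z 0.283 wx 0.0349
85 40.0 y 0.220 z 0.318 wx 0.0349
88 42.0 y 0.244 z 0.350 wx 0.0349
91 44.0 y 0.271 z 0.381 wx 0.0349
94 46.0 y 0.300 z 0.408 wx 0.0349
97 48.0 y 0.331 z 0.433 wx 0.0349
```

Request:
step_arm(increments=[{"x": 0,"y": 0.387,"z": -0.378,"wx": 0.0349,"wy": 0,"wz": 0,"gripper": 5},{"x": 0,"y": 0.351,"z": -0.355,"wx": 0.0349,"wy": 0,"wz": 0,"gripper": 5}])

```text
time_s: 8.05
position: [0.539, -0.0747, 0.2198]
tool_rot: [[0.994, 0.106, -0.006], [0.106, -0.992, 0.069], [0.001, -0.069, -0.998]]
ft_force: [-0.5, -7.1, 2.2]
grip_width: 0.0499
```

Request:
step_arm(increments=[{"x": 0,"y": 0.316,"z": -0.328,"wx": 0.0349,"wy": 0,"wz": 0,"gripper": 5},{"x": 0,"y": 0.284,"z": -0.299,"wx": 0.0349,"wy": 0,"wz": 0,"gripper": 5}])

```text
time_s: 8.25
position: [0.5397, -0.0813, 0.2256]
tool_rot: [[0.994, 0.105, -0.014], [0.106, -0.985, 0.138], [0.001, -0.139, -0.99]]
ft_force: [-0.3, -6.8, 3.7]
grip_width: 0.0501
```

Request:
step_arm(increments=[{"x": 0,"y": 0.255,"z": -0.267,"wx": 0.0349,"wy": 0,"wz": 0,"gripper": 5},{"x": 0,"y": 0.228,"z": -0.233,"wx": 0.0349,"wy": 0,"wz": 0,"gripper": 5}])

```text
time_s: 8.45
position: [0.5403, -0.0871, 0.2301]
tool_rot: [[0.994, 0.104, -0.02], [0.106, -0.973, 0.205], [0.002, -0.206, -0.978]]
ft_force: [-0.3, -9.4, 6.5]
grip_width: 0.0503
```

Request:
step_arm(increments=[{"x": 0,"y": 0.205,"z": -0.197,"wx": 0.0349,"wy": 0,"wz": 0,"gripper": 5},{"x": 0,"y": 0.185,"z": -0.16,"wx": 0.0349,"wy": 0,"wz": 0,"gripper": 5}])

```text
time_s: 8.65
position: [0.541, -0.0921, 0.2331]
tool_rot: [[0.994, 0.102, -0.026], [0.106, -0.957, 0.272], [0.003, -0.273, -0.962]]
ft_force: [-1.1, -12.0, 10.8]
grip_width: 0.0499
```

Request:
step_arm(increments=[{"x": 0,"y": 0.185,"z": -0.16,"wx": 0.0349,"wy": 0,"wz": 0,"gripper": 5},{"x": 0,"y": 0.17,"z": -0.125,"wx": 0.0349,"wy": 0,"wz": 0,"gripper": 5}])

```text
time_s: 8.85
position: [0.5414, -0.0962, 0.235]
tool_rot: [[0.994, 0.1, -0.033], [0.105, -0.935, 0.338], [0.003, -0.34, -0.941]]
ft_force: [-0.9, -9.4, 11.0]
grip_width: 0.0504
```

Request:
step_arm(increments=[{"x": 0,"y": 0.146,"z": -0.06,"wx": 0.0349,"wy": 0,"wz": 0,"gripper": 5},{"x": 0,"y": 0.14,"z": -0.015,"wx": 0.0349,"wy": 0,"wz": 0,"gripper": 5}])

```text
time_s: 9.05
position: [0.5418, -0.0994, 0.2352]
tool_rot: [[0.994, 0.098, -0.039], [0.105, -0.91, 0.402], [0.004, -0.404, -0.915]]
ft_force: [-2.6, -13.4, 18.6]
grip_width: 0.0498
```

Request:
step_arm(increments=[{"x": 0,"y": 0.145,"z": -0.055,"wx": 0.0349,"wy": 0,"wz": 0,"gripper": 5},{"x": 0,"y": 0.145,"z": 0.03,"wx": 0.0349,"wy": 0,"wz": 0,"gripper": 5}])

```text
time_s: 9.25
position: [0.542, -0.1018, 0.2343]
tool_rot: [[0.994, 0.095, -0.046], [0.105, -0.879, 0.466], [0.004, -0.468, -0.884]]
ft_force: [-1.2, -11.3, 18.1]
grip_width: 0.0503
```

```bash
python3 - <<'E'
from h import *
im=env.get_image("scene")
cv2.imwrite("pics/s4.png",cv2.resize(im["color"][110:230,270:420],None,fx=5,fy=5,interpolation=cv2.INTER_CUBIC))
s=env.observe();print(s["position"],s["ft_force"])
print("tip corner n,z rel edge:",n@(np.array(s["position"])+np.array(s["tool_rot"])@[0,-.011,.170]-np.array([.539,.0344,0])),(np.array(s["position"])+np.array(s["tool_rot"])@[0,-.011,.170])[2])
E
```

```text
[ 0.54207019 -0.10195716  0.23413573] [ -1.17537141 -11.38881487  18.03414088]
tip corner n,z rel edge: -0.04629282386366157 0.08925953590565952
```

View pics/s4.png

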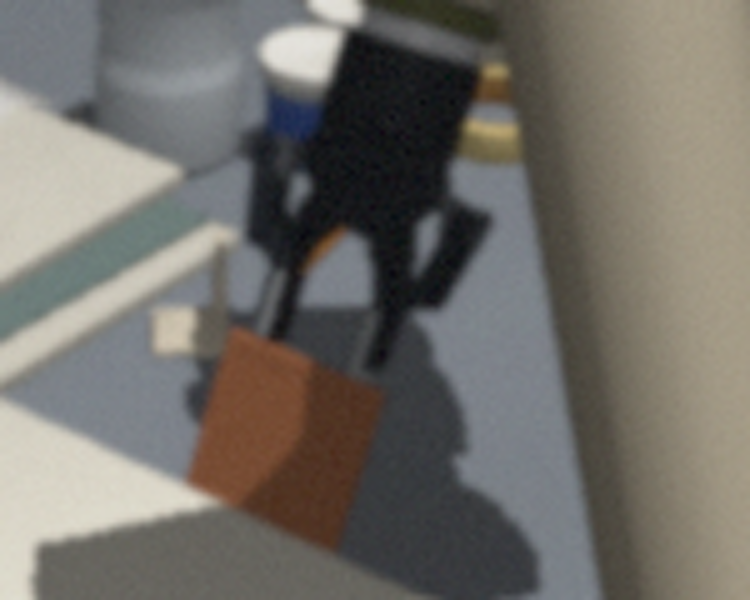

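The tile stands at about 65°, square to the bat edge, with both fingertips on its end. I ease the press and keep tipping.

Request:
step_arm(increments=[{"x": 0,"y": 0.14,"z": 0.06,"wx": 0.0349,"wy": 0,"wz": 0,"gripper": 5},{"x": 0,"y": 0.148,"z": 0.11,"wx": 0.0349,"wy": 0,"wz": 0,"gripper": 5}])

```text
time_s: 9.5
position: [0.5423, -0.1033, 0.2318]
tool_rot: [[0.994, 0.091, -0.052], [0.105, -0.843, 0.527], [0.004, -0.529, -0.848]]
ft_force: [-1.2, -10.7, 21.3]
grip_width: 0.0498
```

Request:
step_arm(increments=[{"x": 0,"y": 0.16,"z": 0.17,"wx": 0.0349,"wy": 0,"wz": 0,"gripper": 5},{"x": 0,"y": 0.175,"z": 0.21,"wx": 0.0349,"wy": 0,"wz": 0,"gripper": 5}])

```text
time_s: 9.7
position: [0.5424, -0.1039, 0.2275]
tool_rot: [[0.994, 0.088, -0.058], [0.105, -0.803, 0.586], [0.005, -0.589, -0.808]]
ft_force: [-2.2, -10.9, 30.8]
grip_width: 0.05
```

Request:
step_arm(increments=[{"x": 0,"y": -0.33,"z": 0.05,"wx": 0,"wy": 0,"wz": 0,"gripper": 5}])

```text
time_s: 9.8
position: [0.542, -0.101, 0.2285]
tool_rot: [[0.995, 0.087, -0.058], [0.104, -0.803, 0.586], [0.004, -0.589, -0.808]]
ft_force: [-1.3, -4.8, 22.4]
grip_width: 0.05
```

```bash
python3 - <<'E'
from h import *
s=env.observe();print(s["position"],s["ft_force"])
c=np.array(s["position"])+np.array(s["tool_rot"])@[0,-.011,.170]
print("tip corner n,z rel edge:",n@(c-np.array([.539,.0344,0])),c[2])
E
```

```text
[ 0.54200008 -0.10100935  0.22847164] [-1.25860371 -4.75294431 22.43095994]
tip corner n,z rel edge: -0.025910092683641573 0.09759681156650654
```

Request:
step_arm(increments=[{"x": 0,"y": -0.38,"z": 0.15,"wx": 0,"wy": 0,"wz": 0,"gripper": 5}])

```text
time_s: 9.9
position: [0.5415, -0.0966, 0.2294]
tool_rot: [[0.994, 0.087, -0.058], [0.105, -0.804, 0.586], [0.004, -0.589, -0.808]]
ft_force: [-0.6, -4.7, 21.5]
grip_width: 0.0499
```

Request:
step_arm(increments=[{"x": 0,"y": -0.38,"z": 0.17,"wx": 0,"wy": 0,"wz": 0,"gripper": 5}])

```text
time_s: 10.0
position: [0.541, -0.0921, 0.2302]
tool_rot: [[0.994, 0.087, -0.059], [0.105, -0.803, 0.586], [0.004, -0.589, -0.808]]
ft_force: [-0.1, -3.9, 20.7]
grip_width: 0.05
```

```bash
python3 - <<'E'
from h import *
im=env.get_image("scene")
cv2.imwrite("pics/s5.png",cv2.resize(im["color"][110:230,270:420],None,fx=5,fy=5,interpolation=cv2.INTER_CUBIC))
s=env.observe();print(s["position"],s["ft_force"])
E
```

```text
[ 0.54095999 -0.09144834  0.23020927] [ 0.49864142 -2.39082753 20.90406399]
```

View pics/s5.png

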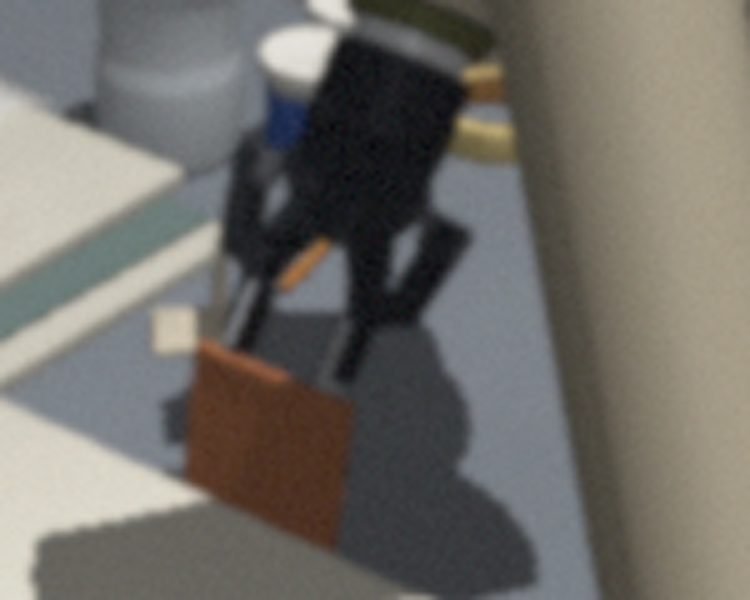

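Request:
step_arm(increments=[{"x": 0,"y": -0.45,"z": 0.23,"wx": 0,"wy": 0,"wz": 0,"gripper": 5},{"x": 0,"y": -0.45,"z": 0.23,"wx": 0,"wy": 0,"wz": 0,"gripper": 5}])

```text
time_s: 10.25
position: [0.5399, -0.0817, 0.2311]
tool_rot: [[0.994, 0.087, -0.059], [0.105, -0.803, 0.586], [0.003, -0.589, -0.808]]
ft_force: [0.1, -0.1, 12.0]
grip_width: 0.0497
```

Request:
step_arm(increments=[{"x": 0,"y": -0.43,"z": 0.25,"wx": 0,"wy": 0,"wz": 0,"gripper": 5},{"x": 0,"y": -0.43,"z": 0.25,"wx": 0,"wy": 0,"wz": 0,"gripper": 5}])

```text
time_s: 10.45
position: [0.5388, -0.0718, 0.2316]
tool_rot: [[0.994, 0.087, -0.06], [0.105, -0.803, 0.586], [0.002, -0.589, -0.808]]
ft_force: [0.1, -0.2, 9.3]
grip_width: 0.0499
```

Request:
step_arm(increments=[{"x": 0,"y": -0.405,"z": 0.29,"wx": 0,"wy": 0,"wz": 0,"gripper": 5},{"x": 0,"y": -0.405,"z": 0.29,"wx": 0,"wy": 0,"wz": 0,"gripper": 5}])

```text
time_s: 10.65
position: [0.5374, -0.0618, 0.2306]
tool_rot: [[0.994, 0.086, -0.062], [0.106, -0.804, 0.585], [0.0, -0.588, -0.809]]
ft_force: [-1.1, 0.2, -0.5]
grip_width: 0.05
```

```bash
python3 - <<'E'
from h import *
im=env.get_image("scene")
cv2.imwrite("pics/s6.png",cv2.resize(im["color"][110:230,270:420],None,fx=5,fy=5,interpolation=cv2.INTER_CUBIC))
s=env.observe();print(s["position"],s["ft_force"])
E
```

```text
[ 0.53716536 -0.06115088  0.23028614] [-0.54195436  0.27401752  0.6691469 ]
```

View pics/s6.png

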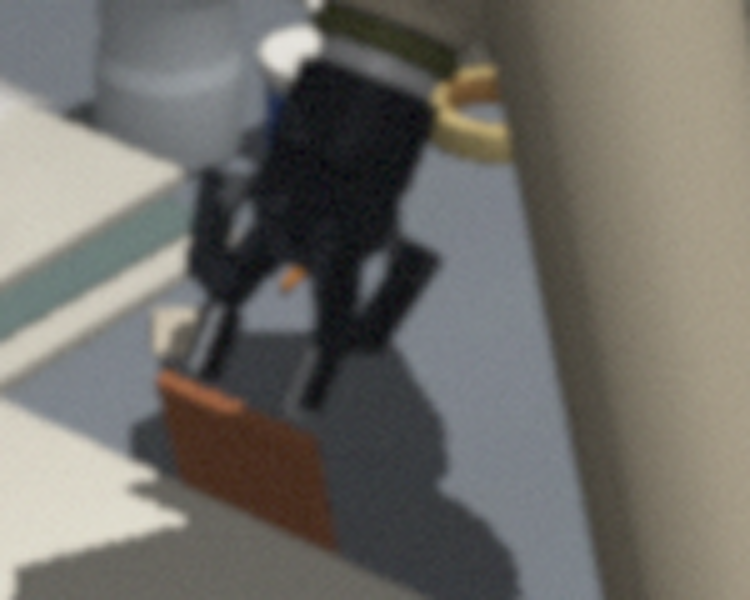

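The tile is about 10° past upright and the contact force is gone. One more nudge left should tip it.

Request:
step_arm(increments=[{"x": 0,"y": -0.405,"z": 0.29,"wx": 0,"wy": 0,"wz": 0,"gripper": 5},{"x": 0,"y": -0.405,"z": 0.29,"wx": 0,"wy": 0,"wz": 0,"gripper": 5},{"x": 0,"y": -0.405,"z": 0.29,"wx": 0,"wy": 0,"wz": 0,"gripper": 5},{"x": 0,"y": 0,"z": 0,"wx": 0,"wy": 0,"wz": 0,"gripper": 5},{"x": 0,"y": 0,"z": 0,"wx": 0,"wy": 0,"wz": 0,"gripper": 5},{"x": 0,"y": 0,"z": 0,"wx": 0,"wy": 0,"wz": 0,"gripper": 5}])

```text
time_s: 11.3
position: [0.536, -0.0477, 0.2305]
tool_rot: [[0.994, 0.086, -0.062], [0.106, -0.805, 0.584], [0.0, -0.588, -0.809]]
ft_force: [0.4, 0.1, -0.3]
grip_width: 0.0502
```

```bash
python3 - <<'E'
from h import *
im=env.get_image("scene");im2=env.get_image("top")
a=cv2.resize(im["color"][110:230,260:410],None,fx=2.6,fy=2.6,interpolation=cv2.INTER_CUBIC)
b=cv2.resize(im2["color"][150:270,240:390],None,fx=2.6,fy=2.6,interpolation=cv2.INTER_CUBIC)
cv2.imwrite("pics/s7.png",np.hstack([a,b]))
s=env.observe();print(s["position"],s["ft_force"])
E
```

```text
[ 0.53595562 -0.04770432  0.23047945] [0.16260734 0.17367638 0.87303855]
```

View pics/s7.png

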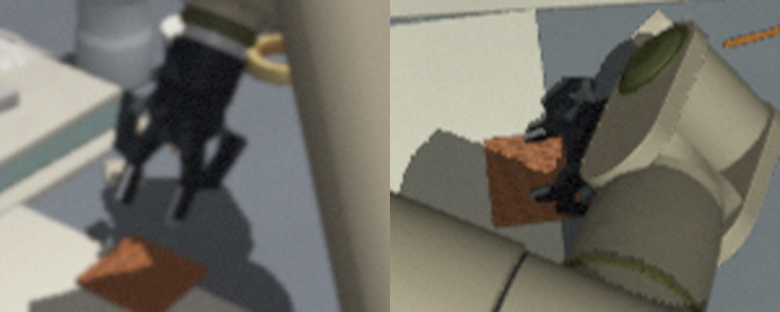

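The tile has fallen over on to the bat, ribbed back up, with some overhang. I've viewed 11 pictures so far. Next I measure it by mask and plan the final push.

```bash
cat > meas.py <<'E'
from h import *
E0=np.array([.539,.0344,0])
def tilebox(show=True,x1=380):
    im=env.get_image("top");hsv=cv2.cvtColor(im["color"],cv2.COLOR_BGR2HSV)
    m=cv2.inRange(hsv,(0,90,40),(15,255,255));m[:,:235]=0;m[:,x1:]=0;m[:150]=0;m[270:]=0
    m=cv2.morphologyEx(m,cv2.MORPH_OPEN,np.ones((2,2),np.uint8))
    P=np.vstack([c.reshape(-1,2) for c in cv2.findContours(m,0,1)[0] if cv2.contourArea(c)>30])
    W=ray(im,P,.023)-E0
    return np.c_[W@e,W@n],m,im
E
python3 - <<'E'
from meas import *
W,m,im=tilebox();print("e,n min",W.min(0),"max",W.max(0))
A=cur();up=A.copy();up[:3,3]+=-.06*n+.03*zz
G=T(Rt(0),E0-.066*n+.002*e+.24*zz)
print(rows(A,up,3).round(4));print(rows(up,G,8).round(4));print("G",G[:3,3])
hsv=cv2.cvtColor(im["color"],cv2.COLOR_BGR2HSV);q=cv2.inRange(hsv,(0,90,40),(15,255,255));q[:160]=0;q[265:]=0;q[:,:178]=0;q[:,240:]=0
v,u=np.where(q);V=ray(im,np.c_[u,v],.023)-E0;print("turned n min",(V@n).min())
E
```

```text
e,n min [-0.06294552 -0.01666574] max [0.03136459 0.06799546]
[ 1.4000e-03  1.0305e+00 -1.9845e+00  0.0000e+00  0.0000e+00  0.0000e+00]
[ 1.716e-01 -8.078e-01  5.751e-01 -7.850e-02 -0.000e+00 -1.000e-04]
G [ 0.5480021  -0.03101378  0.24      ]
turned n min 0.22301240917732468
```

```bash
python3 - <<'E'
from meas import *
A=cur();up=A.copy();up[:3,3]+=-.06*n+.03*zz
G=T(Rt(0),E0-.070*n-.016*e+.24*zz)
print(rows(up,G,8).round(4));print("G",G[:3,3])
E
```

```text
[-5.340e-02 -7.600e-01  5.575e-01 -7.850e-02 -0.000e+00 -1.000e-04]
G [ 0.53052908 -0.03690388  0.24      ]
```

Request:
step_arm(increments=[{"x": 0,"y": 1.03,"z": -1.985,"wx": 0,"wy": 0,"wz": 0,"gripper": 5},{"x": 0,"y": 1.03,"z": -1.985,"wx": 0,"wy": 0,"wz": 0,"gripper": 5},{"x": 0,"y": 1.03,"z": -1.985,"wx": 0,"wy": 0,"wz": 0,"gripper": 5},{"x": -0.053,"y": -0.76,"z": 0.557,"wx": -0.0785,"wy": 0,"wz": 0,"gripper": 5},{"x": -0.053,"y": -0.76,"z": 0.557,"wx": -0.0785,"wy": 0,"wz": 0,"gripper": 5},{"x": -0.053,"y": -0.76,"z": 0.557,"wx": -0.0785,"wy": 0,"wz": 0,"gripper": 5},{"x": -0.053,"y": -0.76,"z": 0.557,"wx": -0.0785,"wy": 0,"wz": 0,"gripper": 5},{"x": -0.053,"y": -0.76,"z": 0.557,"wx": -0.0785,"wy": 0,"wz": 0,"gripper": 5},{"x": -0.053,"y": -0.76,"z": 0.557,"wx": -0.0785,"wy": 0,"wz": 0,"gripper": 5},{"x": -0.053,"y": -0.76,"z": 0.557,"wx": -0.0785,"wy": 0,"wz": 0,"gripper": 5},{"x": -0.053,"y": -0.76,"z": 0.557,"wx": -0.0785,"wy": 0,"wz": 0,"gripper": 5},{"x": 0,"y": 0,"z": 0,"wx": 0,"wy": 0,"wz": 0,"gripper": 5},{"x": 0,"y": 0,"z": 0,"wx": 0,"wy": 0,"wz": 0,"gripper": 5}])

```text
time_s: 12.75
position: [0.5306, -0.0368, 0.2402]
tool_rot: [[0.994, 0.106, -0.0], [0.106, -0.994, 0.002], [-0.0, -0.002, -1.0]]
ft_force: [-0.0, -0.5, 0.2]
grip_width: 0.0504
```

```bash
python3 - <<'E'
from meas import *
W,m,im=tilebox();print("e,n min",W.min(0),"max",W.max(0))
A=cur();print(A[:3].round(4), (A[:3,3]-E0)@n)
E
```

```text
e,n min [-0.06216398  0.01217116] max [0.03136459 0.06829113]
[[ 9.944e-01  1.056e-01  1.000e-04  5.307e-01]
 [ 1.056e-01 -9.944e-01  1.900e-03 -3.710e-02]
 [ 3.000e-04 -1.900e-03 -1.000e+00  2.403e-01]] -0.07023140330675406
```

Request:
step_arm(increments=[{"x": 0,"y": 0,"z": 1.8,"wx": 0,"wy": 0,"wz": 0,"gripper": 5},{"x": 0,"y": 0,"z": 1.8,"wx": 0,"wy": 0,"wz": 0,"gripper": 5},{"x": 0,"y": 0,"z": 1.8,"wx": 0,"wy": 0,"wz": 0,"gripper": 5},{"x": 0,"y": -1,"z": 0,"wx": 0,"wy": 0,"wz": 0,"gripper": 5},{"x": 0,"y": -1,"z": 0,"wx": 0,"wy": 0,"wz": 0,"gripper": 5},{"x": 0,"y": -0.5,"z": 0,"wx": 0,"wy": 0,"wz": 0,"gripper": 5},{"x": 0,"y": -0.5,"z": 0,"wx": 0,"wy": 0,"wz": 0,"gripper": 5},{"x": 0,"y": -0.5,"z": 0,"wx": 0,"wy": 0,"wz": 0,"gripper": 5},{"x": 0,"y": -0.5,"z": 0,"wx": 0,"wy": 0,"wz": 0,"gripper": 5},{"x": 0,"y": 0,"z": 0,"wx": 0,"wy": 0,"wz": 0,"gripper": 5}])

```text
time_s: 13.8
position: [0.5262, 0.0036, 0.1863]
tool_rot: [[0.994, 0.106, 0.0], [0.106, -0.994, 0.0], [0.0, -0.0, -1.0]]
ft_force: [-0.3, 0.2, -0.3]
grip_width: 0.05
```

```bash
python3 - <<'E'
from meas import *
W,m,im=tilebox();print("e,n min",W.min(0),"max",W.max(0))
A=cur();print(A[:3,3].round(4), (A[:3,3]-E0)@n)
E
```

```text
e,n min [-0.00969585  0.05679794] max [0.03202894 0.07576292]
[0.5262 0.0033 0.1862] -0.02954967039486545
```

Request:
step_arm(increments=[{"x": 0,"y": -0.5,"z": 0,"wx": 0,"wy": 0,"wz": 0,"gripper": 5},{"x": 0,"y": -0.5,"z": 0,"wx": 0,"wy": 0,"wz": 0,"gripper": 5},{"x": 0,"y": -0.5,"z": 0,"wx": 0,"wy": 0,"wz": 0,"gripper": 5},{"x": 0,"y": -0.5,"z": 0,"wx": 0,"wy": 0,"wz": 0,"gripper": 5},{"x": 0,"y": -0.5,"z": 0,"wx": 0,"wy": 0,"wz": 0,"gripper": 5},{"x": 0,"y": -0.5,"z": 0,"wx": 0,"wy": 0,"wz": 0,"gripper": 5},{"x": 0,"y": -0.4,"z": 0,"wx": 0,"wy": 0,"wz": 0,"gripper": 5},{"x": 0,"y": 0,"z": 0,"wx": 0,"wy": 0,"wz": 0,"gripper": 5}])

```text
time_s: 14.65
position: [0.5225, 0.0374, 0.186]
tool_rot: [[0.994, 0.106, -0.0], [0.106, -0.994, 0.0], [-0.0, -0.001, -1.0]]
ft_force: [0.4, -0.5, 0.7]
grip_width: 0.0499
```

Request:
step_arm(increments=[{"x": 0,"y": 1,"z": 0,"wx": 0,"wy": 0,"wz": 0,"gripper": 5},{"x": 0,"y": 1.5,"z": 0,"wx": 0,"wy": 0,"wz": 0,"gripper": 5},{"x": 0,"y": 2,"z": -2,"wx": 0,"wy": 0,"wz": 0,"gripper": 5},{"x": 0,"y": 3,"z": -3,"wx": 0,"wy": 0,"wz": 0,"gripper": 5},{"x": 0,"y": 3,"z": -3,"wx": 0,"wy": 0,"wz": 0,"gripper": 5},{"x": 0,"y": 3,"z": -2,"wx": 0,"wy": 0,"wz": 0,"gripper": 5},{"x": 0,"y": 3,"z": -1,"wx": 0,"wy": 0,"wz": 0,"gripper": 5},{"x": 0,"y": 3,"z": 0,"wx": 0,"wy": 0,"wz": 0,"gripper": 5},{"x": 0,"y": 3,"z": 0,"wx": 0,"wy": 0,"wz": 0,"gripper": 5},{"x": 0,"y": 0,"z": 0,"wx": 0,"wy": 0,"wz": 0,"gripper": 5},{"x": 0,"y": 0,"z": 0,"wx": 0,"wy": 0,"wz": 0,"gripper": 5}])

```text
time_s: 15.75
position: [0.546, -0.1883, 0.2957]
tool_rot: [[0.995, 0.104, -0.001], [0.104, -0.995, 0.001], [-0.0, -0.001, -1.0]]
ft_force: [-0.8, -0.2, -0.2]
grip_width: 0.0499
```

```bash
python3 - <<'E'
from meas import *
W,m,im=tilebox();print("e,n min",W.min(0),"max",W.max(0))
im2=env.get_image("scene")
b=cv2.resize(im["color"][140:280,160:480],None,fx=2.4,fy=2.4,interpolation=cv2.INTER_CUBIC)
a=cv2.resize(im2["color"][120:320,150:470],None,fx=1.6*1.5*.66,fy=1.584,interpolation=cv2.INTER_CUBIC)
a=cv2.copyMakeBorder(a[:264],0,0,0,max(0,b.shape[1]-a.shape[1]),cv2.BORDER_CONSTANT)
cv2.imwrite("pics/end.png",np.vstack([b,a]))
s=env.observe();print(s["position"],s["ft_force"],s["time_s"])
E
```

```text
e,n min [-0.06305043  0.01557998] max [0.03170352 0.10974655]
[ 0.54619774 -0.18684113  0.29590701] [-0.39399259  0.39270669  0.56795632] 15.85
```

View pics/end.png

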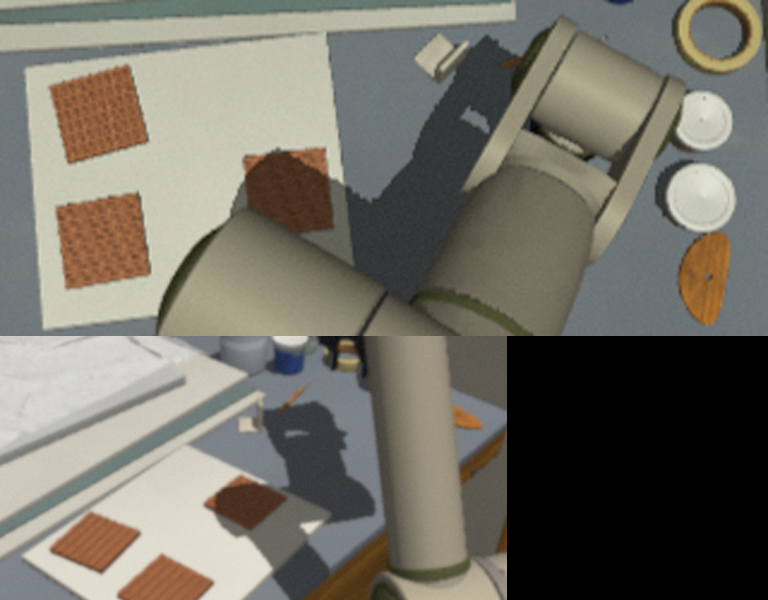

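The tile lies ribbed back up and wholly on the bat, about 13 mm inside its right edge (crop pixels (245–333,150–235)). The arm is clear, and the other things look unmoved.

```bash
python3 -c "
from rig import env
print(env.close_job())"
```

```text
the job is handed in; nothing more can be done
None
```

The tile is turned over on the bat, ribbed back up, and the job is handed in at about 16 s. The hand-in gives no verdict.

**What I did:** With the jaws 5 cm apart I slid the tile left against the bat's edge. I pressed and followed its arc upward, tilting the hand as it rose, until the tile stood on end and fell on to the bat. From there I pushed it about 40 mm further on and backed the arm away.

**Last checks:**
- **Position:** By colour mask, the tile lies about 14 to 110 mm inside the bat's right edge. It spans −63 to +32 mm along that edge from my reference point, well inside the bat.
- **Flatness:** I judged this by eye from the two camera views, not by measurement.
- **Other objects:** The two turned tiles, rib, tubs and test tile looked unmoved in the last picture. The needle tool was partly hidden. I did not measure any of them.
- **Arm:** It is clear, with about 0 N on the wrist.

**Off plan:** The press briefly reached about 33 N, mostly downward, near upright, above the advised 5 to 15 N. It also dropped to about 0 N for a moment at 25° of tilt. The tile held both times.

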